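# Draw a gouging rod from its dispenser carton onto the rod rest

### The job

Get a gouging rod ready for the welder: fold the carton's flap right back, well past upright, so that it stays open, then draw the long copper rod out of its tube through the notch in the carton's end, a hand's width at a time, until it is clear of the tube. Lay the rod centred in both V saddles of the rod rest and let go; do not drop it from a height and do not disturb the other things on the bench.

Things in the scene. Friction and masses are not known exactly. Their poses are not given: they have to be found in the camera images.
- flap (a joint): hinge angle (rad) of the carton's only flap, a stiff cardboard panel 155 long x 150 wide x 4 thick. 0 = shut flat on the carton, 1.57 = upright, 2.6 = stop, folded right back over the closed part of the carton. Starts ajar between 0.5 and 0.9. Its crease is stiff (about 0.05 N m), so it stays where it is left.
- flap_hinge (a point): middle of the flap's crease, in the plane of the carton's top (75 above the table). Same axes as the carton: x = the direction in which the rod is drawn out, horizontal; the crease runs along y; z up. At joint 0 the flap points to +x.
- flap_edge (a point): middle of the flap's free edge, 155 from the crease; moves with the flap
- carton: brown dispenser carton fixed to the table: 390 long (x -255 to 135), 150 wide, 75 high, walls and floor 5 thick. Origin on the table under the tube's mouth; x = draw direction (roughly to the robot's right), z up. Its top is closed from x -255 to -20; from there to the end wall (x 130 to 135) is a chamber, 140 wide inside, covered only by the flap. Tube mouth at x 0.
- tube_mouth (a point): centre of the mouth of the horizontal grey plastic tube that holds the rod (31 outside, 24 inside, 240 long, from here to -x), 50 above the table; carton axes. The rod lies on the tube's bottom, its axis 46 above the table.
- notch (a point): middle of the U notch in the carton's end wall, on the rod's line 46 above the table, 132 from the tube mouth; carton axes. The notch is open to the top, 30 wide, its sill 36 above the table. The rod passes through, fingers holding it do not.
- rod_center (a point): centre of the copper-coated gouging rod: round, 16 dia x 280 long, about 0.13 kg. x runs along the rod, +x towards the end that shows at the start; the other axes may roll. At the start 45 to 65 of it stands out of the tube mouth into the chamber.
- rod_front (a point): middle of the end face that shows at the start (140 from the centre along +x)
- rod_rear (a point): middle of the other end face (140 from the centre along -x)
- rest_seat (a point): the rod rest: a fixed steel plate 180 x 75 x 10 with two V saddles (16 thick, 68 wide, open to the top) whose middles are 140 apart. This point is where the centre of a rod lying centred in both saddles is, 56 above the table; the saddles' tops are 73 above it. x = along the row of saddles (as the rod lies), horizontal; z up.
- spray_can: bystander, not to be disturbed: plain metal spray can 60 dia x 170 high, standing; origin at its underside
- hammer: bystander, not to be disturbed: hammer 200 long, lying; origin at its underside (tool handle to -x, axis along x)
- brush: bystander, not to be disturbed: brush 200 long, lying; origin at its underside (tool handle to -x, axis along x)
- magnet: bystander, not to be disturbed: flat square welding magnet 90 x 90 x 18; origin at its underside
- tin: bystander, not to be disturbed: open steel tin 80 dia x 85 high; origin at its underside
- rod: the same gouging rod, origin at its centre
Things that resemble listed ones, but are neither listed nor needed, are in the scene too. What is shaped like the part that bears rest_seat but brown is not meant.

How it is judged (in metres and radians):
On the way, in this order (a step that is already met when the one before it is completed fails the run):
1. the flap is folded back, well past upright (value of joint flap above 1.9 rad), for 0.2 s.
2. the rod's front end sticks out through the notch while its rear end is still in the tube (x of rod_front in the frame of carton above 0.15 m and z of rod_front in the frame of carton below 0.085 m and y of rod_front in the frame of carton between -0.03 and 0.03 m and x of rod_rear in the frame of carton below -0.002 m), for 0.1 s.
3. the rod is wholly out of the tube (x of rod_rear in the frame of carton above 0.003 m), for 0.1 s.
At the end, for the whole second after the job is handed in: The rod lies at rest in both V saddles, its centre within 35 mm of the rest's middle horizontally and within 5 mm of the seat height, in line with the saddles to 0.08 rad, either end first; the flap is still open (over 1.8 rad) (value of joint flap above 1.8 rad and horizontal distance between rod_center and rest_seat below 0.035 m and z of rod_center in the frame of rest_seat between -0.005 and 0.005 m and angle between the x axis of rod_center and the x axis of rest_seat, either way round below 0.08 rad and linear speed of rod below 0.02 m/s and angular speed of rod below 0.2 rad/s); the robot touches nothing.
It fails at once if the rod is dropped from a height or flung (over 1.2 m/s) (linear speed of rod above 1.2 m/s).
It fails at once if a bystander is moved more than 40 mm (distance of any of spray_can, hammer, brush, magnet, tin from where it was at the start of the episode above 0.04 m).
It also fails if it takes over 67 s, if anything falls off the work surface, if the arm or the gripper's body presses on something with over 40 N, if the wrist force passes 120 N, or if a joint passes its speed limit or range.

### The arm

A 6-joint arm with a two-finger parallel gripper is mounted at the origin on the work surface. World frame = base frame: x ahead of the robot, y to its left, z up, the work surface at z = 0. Lengths are in mm, angles in rad, forces in N, time in s.
With the tool pointing down it reaches from about 400 to 925 mm from the base axis. Payload 12.5 kg.
Tool frame: the origin (TCP) lies at the centre of the arm's flange, where the gripper is bolted on; the fingertips stand 190 mm ahead of it and the grasp point (between the pads) lies 171 mm ahead of it; z points along the fingers, y is the direction in which the jaws open and shut (so a half turn about z gives the same grasp; the last joint's range is limited). The gripper opens to 95 mm and grips with 3 to 60 N. Pads are 20 mm wide; open, the fingers measure 119 mm over their backs; the gripper's body (75 mm by 180 mm) begins 59 mm behind the grasp point.
Start: joints at [-1.387, 0.491, 1.559, -0, 1.092, -0.106], TCP at [178.62, -598.932, 404.761] pointing down, gripper open.
Joint ranges: [-3.1, 3.1], [-0.84, 2.19], [0.05, 2.79], [-1.13, 4.28], [0.06, 2.93], [-2.69, 2.69]. Speed limits (rad/s): [2.22, 2.22, 2.79, 3.14, 3.14, 3.14].

### API

Orientations are given as [roll, pitch, yaw] about the fixed x, y, z axes, in that order (R = Rz(yaw) Ry(pitch) Rx(roll)).
In Python, from cell import env gives the robot as it stands.
- The arm moves only by the shell command python3 -m pendant 'ROWS'. ROWS is JSON, a list of rows, each an object of numbers: "x", "y", "z": the shift along the tool's x, y, z in units of 150 mm (1.0 is 150 mm); "rx", "ry", "rz": the turn, a rotation vector about the tool's x, y, z in units of 45 degrees (1.0 is 45 degrees); "jaw": the opening, from 0 (shut) to 1 (fully open). In form: [{"x": .., "y": .., "z": .., "rx": .., "ry": .., "rz": .., "jaw": ..}, ...]. A call has 1 to 10 rows; each row is the pose to reach, as a shift and turn from the pose commanded when the call began, along the tool's axes at that moment; what a row does not reach only later rows make up. A row lasts 1/8 s, in which the tool goes at most 62.5 mm and 10.7 degrees, less where a joint would pass 70% of its speed; a pose out of reach is approached as far as the arm can. A call with a number of a shift or a turn outside -1 to 1 is refused whole. A call with a gripper value outside its range is refused whole. The fingers move at their own pace and stop on an object; the grip force is fixed at half the most. Time passes only in rows, so rows that repeat a pose let the fingers close. It gives the time, the measured TCP pose, the force and the opening at its end, in the units of the state.
- env.state(): the state, without advancing time (a new reading comes with each control period).
- env.read_camera(name): name is "scene" or "top" or "wrist"; returns a dict with "img" (400x640x3 uint8, red, green, blue), "fx", "fy", "cx", "cy" (pixels), "rvec" (rotation vector, rad) and "tvec" (3), from world to camera coordinates, as OpenCV has them. Camera axes: x right, y down, z forward; pixel columns grow to the right and rows downward; lengths in mm; the calibration is good to about 2 mm. A picture is of the moment at which its call begins. There is no depth.
- env.job_done(): hands the job in, once; it reports no verdict.
The state is a dict: "t": time; "joints": joint angles; "qvel": joint speeds; "tau": joint torques, N m; "eef_pos": TCP position; "tcp_rot": TCP orientation; "ft_force": force on the tool from outside, world axes, zero at the start; "moment": the same for the moment, N m; "opening": opening from 0.0 (shut) to 1.0 (fully open).
Only numpy, scipy, OpenCV 4.12 (cv2) and the standard library are available. Lean on these libraries where they do the work, as an engineer would, in place of code of your own. Each camera call takes 0.05 s, during which the arm holds its last target.

## Working session

There is one attempt and no reset: what is moved stays moved. The work goes in short steps, Python scripts to look and compute and a shell command to move; the robot and the scene stay as the last step left them, time stands still between calls to the robot, and variables do not carry over. Pictures are saved under pics/ and viewed, and the job is handed in when it is done.

```bash
ls; mkdir -p pics; python3 - <<'E'
from cell import env
import cv2
print(env.state())
for n in ("scene","top","wrist"):
    c=env.read_camera(n); cv2.imwrite(f"pics/{n}0.png",c["img"][:,:,::-1]); print(n,c["fx"],c["cx"],c["cy"],c["rvec"],c["tvec"])
E
```

```text
pics
{'t': 0.0, 'joints': array([-1.38659552e+00,  4.91599103e-01,  1.55945330e+00, -1.03342378e-05,
        1.09168134e+00, -1.05610124e-01]), 'qvel': array([ 0.00038475, -0.00113777, -0.00123382, -0.0001366 ,  0.00125451,
        0.00178119]), 'tau': array([-2.31476428e-03, -6.12658167e+01, -2.58181232e+01,  6.91869948e-02,
        4.82838694e-02, -1.07860865e-04]), 'eef_pos': array([ 178.61736185, -598.90741565,  404.13572889]), 'tcp_rot': array([-3.14045696e+00, -1.11171673e-04,  2.89815636e-01]), 'ft_force': array([-0.37052701, -0.82901987, -0.89273678]), 'moment': array([ 0.01821171, -0.00035347,  0.00359114]), 'opening': 0.9980105338247299}
scene 365.0152338030417 318.6877375413651 194.14183320262782 [ 1.80601182  1.64332171 -0.73992301] [  28.31083712 -312.04925224 1756.90662892]
top 464.4025657915237 322.1693832857983 208.22229463157882 [ 2.10637568 -2.1555777   0.19088589] [ -84.60092726  545.6035389  1636.86267737]
wrist 277.23426557107126 322.3328803822426 196.48915036592547 [-2.36095737  1.76179328  0.21169736] [-622.89319204  -24.89984927  389.51199191]
```

View pics/scene0.png

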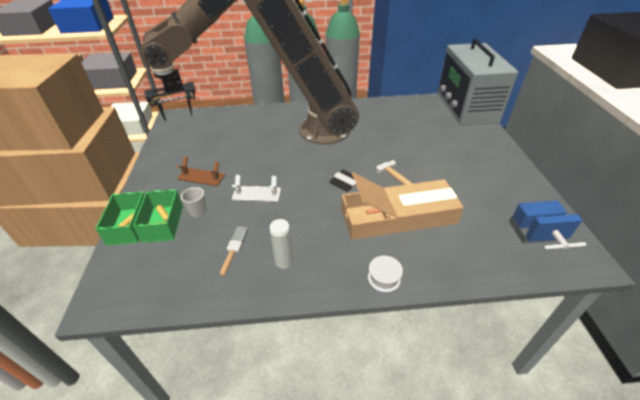

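View pics/top0.png

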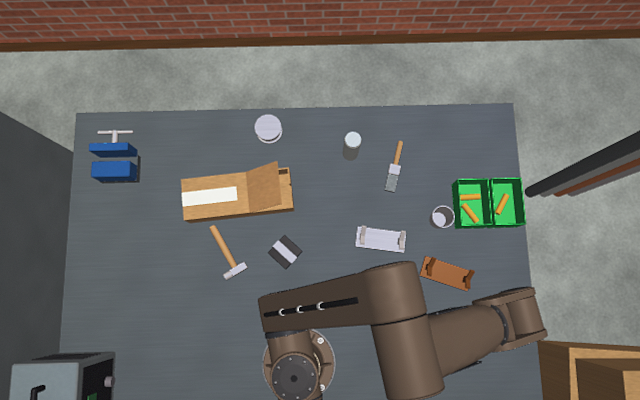

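View pics/wrist0.png

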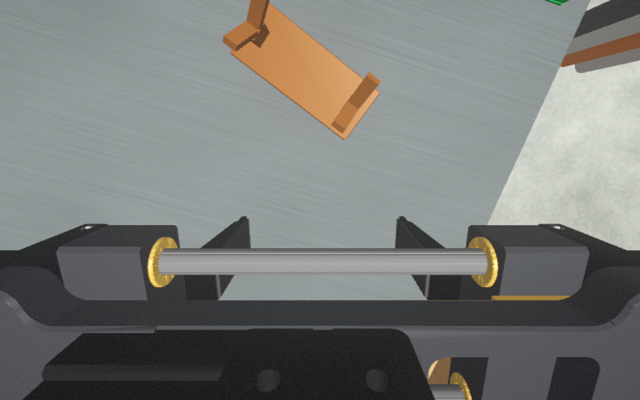

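The views show the carton at about (237,193) in top, with its flap ajar. The white rest is at (381,238), and the brown decoy at (447,272) is to be ignored. I'll enlarge the carton and the rest.

```bash
python3 - <<'E'
import cv2
a=cv2.imread("pics/top0.png")
cv2.imwrite("pics/c1.png",cv2.resize(a[150:230,170:305],None,fx=5.9,fy=5.9,interpolation=cv2.INTER_CUBIC))
cv2.imwrite("pics/c2.png",cv2.resize(a[215:260,345:415],None,fx=10,fy=10,interpolation=cv2.INTER_CUBIC))
b=cv2.imread("pics/scene0.png")
cv2.imwrite("pics/c3.png",cv2.resize(b[150:245,325:475],None,fx=5.3,fy=5.3,interpolation=cv2.INTER_CUBIC))
E
```

```text
(no output)
```

View pics/c1.png

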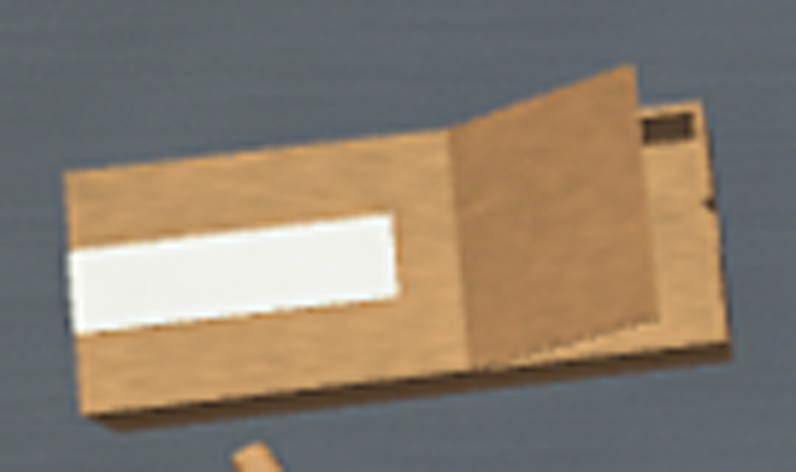

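View pics/c2.png

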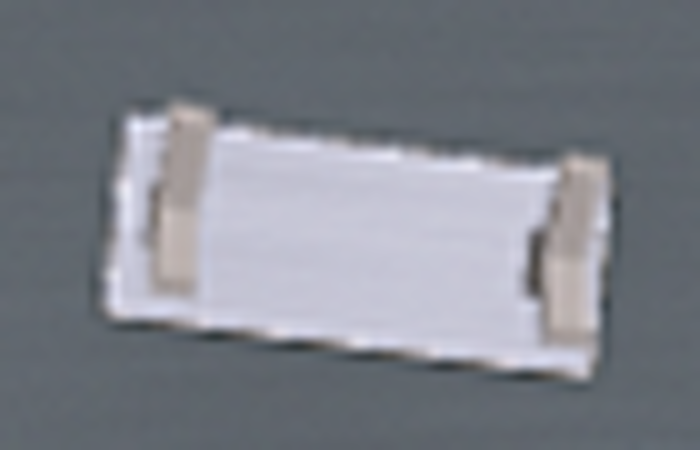

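View pics/c3.png

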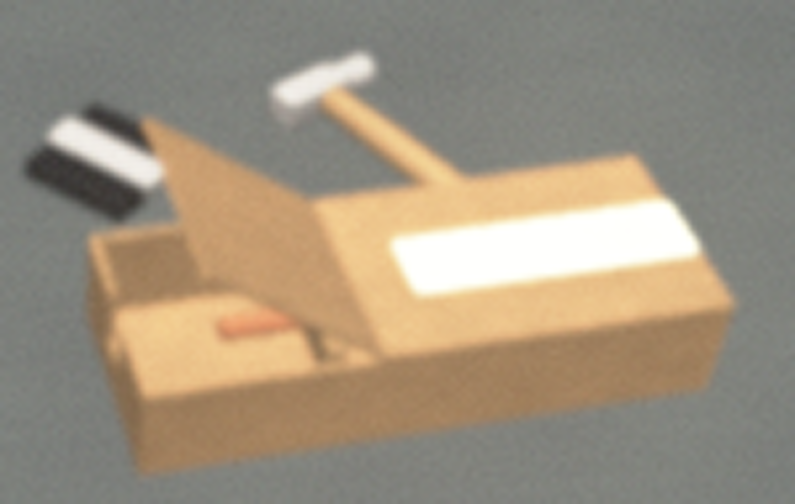

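```bash
cat > h.py <<'E'
from cell import env
import cv2,numpy as np
def ray(c,px):
    R=cv2.Rodrigues(np.array(c["rvec"],float))[0]; t=np.array(c["tvec"],float)
    o=-R.T@t; px=np.atleast_2d(np.array(px,float))
    d=np.c_[(px[:,0]-c["cx"])/c["fx"],(px[:,1]-c["cy"])/c["fy"],np.ones(len(px))]@R
    return o,d
def onz(c,px,z):
    o,d=ray(c,px); return o+d*((z-o[2])/d[:,2])[:,None]
def proj(c,P):
    P=np.atleast_2d(np.array(P,float)); K=np.array([[c["fx"],0,c["cx"]],[0,c["fy"],c["cy"]],[0,0,1]])
    return cv2.projectPoints(P,np.array(c["rvec"],float),np.array(c["tvec"],float),K,None)[0][:,0]
def snap(name,fn,box=None,s=1):
    c=env.read_camera(name); im=c["img"][:,:,::-1]
    if box: im=im[box[1]:box[3],box[0]:box[2]]
    cv2.imwrite("pics/"+fn,cv2.resize(im,None,fx=s,fy=s,interpolation=cv2.INTER_CUBIC)); return c
E
python3 - <<'E'
from h import *
np.set_printoptions(precision=1,suppress=True)
c=env.read_camera("top");s=env.read_camera("scene")
f=np.array([[65,173],[82,415],[730,345],[702,101]])/5.9+[170,150]-.4
P=onz(c,f,75);print("carton",P[:,:2], np.linalg.norm(P-np.roll(P,-1,0),axis=1))
g=np.array([[633,118],[97,240],[735,303],[145,398]]);g=np.array([[632,157],[737,303],[145,398],[90,240]])/5.3+[325,150]-.4
Q=onz(s,g,75);print("scene",Q[:,:2],np.linalg.norm(Q-np.roll(Q,-1,0),axis=1))
r=np.array([[128,118],[110,318],[590,375],[608,170]])/10+[345,215]-.45
Z=onz(c,r,10);print("rest",Z[:,:2],np.linalg.norm(Z-np.roll(Z,-1,0),axis=1),Z.mean(0),)
d=Z[2]-Z[1];d2=Z[3]-Z[0];print(np.arctan2(d[1],d[0]),np.arctan2(d2[1],d2[0]))
v=np.array([[190,107],[172,290],[585,158],[567,340]])/10+[345,215]-.45
V=onz(c,v,73);print("saddle",V)
# bounding boxes of magnets etc
b={"can":(352,140,170),"tin":(443,212,85)}
for k,(x,y,z) in b.items(): print(k,onz(c,[x,y],z))
print("magnet",onz(c,[[268,251],[287,235],[302,251],[283,268]],18)); print("hammer",onz(c,[[211,227],[225,278],[246,266]],20)); print("brush",onz(c,[[400,140],[390,192]],15))
E
```

```text
carton [[657.8 411.1]
 [507.8 396.4]
 [541.6   5.9]
 [694.3  21.2]] [150.7 392.  153.5 391.6]
scene [[505.  395.7]
 [653.4 413.7]
 [696.4  21.8]
 [550.1   7.1]] [149.4 394.2 147.  391.2]
rest [[ 479.4 -225.4]
 [ 405.8 -216.2]
 [ 381.  -390.7]
 [ 456.1 -401.3]] [ 74.2 176.2  75.9 177.4] [ 430.6 -308.4   10. ]
-1.7123601505491362 -1.7028082184971938
saddle [[ 474.3 -242.5   73. ]
 [ 409.4 -233.6   73. ]
 [ 452.9 -381.8   73. ]
 [ 388.6 -372.    73. ]]
can [[ 758.6 -205.   170. ]]
tin [[ 513.5 -524.7   85. ]]
magnet [[395.5 103.1  18. ]
 [452.4  33.5  18. ]
 [392.7 -20.4  18. ]
 [332.9  49.2  18. ]]
hammer [[488.  311.3  20. ]
 [302.  257.6  20. ]
 [343.1 182.4  20. ]]
brush [[ 805.8 -399.1   15. ]
 [ 604.9 -351.3   15. ]]
```

```bash
cat >> h.py <<'E'
YAW=-1.4697; U=np.array([np.cos(YAW),np.sin(YAW),0]); V=np.array([-U[1],U[0],0]); O=np.array([606.9,149.4,0.])
def c2w(x,y,z): return O+x*U+y*V+np.array([0,0,z])
def w2c(P): d=np.asarray(P)-O; return np.array([d@U,d@V,d[2]])
np.set_printoptions(precision=1,suppress=True)
E
cat > delta.py <<'E'
# delta.py X Y Z YAW : grasp-point target -> shift/turn in pendant units
import sys; from h import *
from scipy.spatial.transform import Rotation as R
x,y,z,yaw=map(float,sys.argv[1:5]); s=env.state()
Rt=R.from_euler("xyz",s["tcp_rot"]); d=R.from_euler("xyz",[np.pi,0,yaw])
tcp=np.array([x,y,z+171.])
print("shift",np.round(Rt.inv().apply(tcp-s["eef_pos"])/150,3),"turn",np.round((Rt.inv()*d).as_rotvec()/(np.pi/4),3), "t",s["t"])
E
python3 - <<'E'
from h import *
c=env.read_camera("top");s=env.read_camera("scene")
def ang(cam,px,y):
    # intersect ray with plane carton-y = y
    o,d=ray(cam,px); d=d[0]; k=(y-(o-O)@V)/(d@V); p=w2c(o+k*d); return p,np.hypot(p[0]+20,p[2]-75),np.arctan2(p[2]-75,p[0]+20)
for p,y in (((633,65),75),((660,320),-75)): print(ang(c,np.array(p)/5.9+[170,150]-.4,y))
for p,y in (((143,118),-75),((215,283),75)): print(ang(s,np.array(p)/5.3+[325,150]-.4,y))
a=.7
print("stage", c2w(150,0,0))
E
python3 delta.py 622 0 250 1.672
```

```text
(array([102.6,  75. , 166.7]), np.float64(153.06852863805), np.float64(0.6421234062941575))
(array([101.1, -75. , 157. ]), np.float64(146.26764667750493), np.float64(0.5950349976609343))
(array([102.3, -75. , 171.7]), np.float64(155.95905064784193), np.float64(0.6691255554342761))
(array([ 97.2,  75. , 165.1]), np.float64(147.82603301768705), np.float64(0.6550482709676525))
stage [622.    0.2   0. ]
shift [ 4.  -3.  -0.1] turn [-0.  -0.  -1.8] t 0.35
```

```bash
python3 -m pendant '[{"x":0.25,"y":-0.19,"rz":-0.23,"jaw":0},{"x":0.5,"y":-0.38,"rz":-0.46,"jaw":0},{"x":0.75,"y":-0.56,"rz":-0.68,"jaw":0},{"x":1,"y":-0.75,"rz":-0.9,"jaw":0},{"x":1,"y":-0.75,"rz":-0.9,"jaw":0}]'; python3 delta.py 622 0 220 1.672
```

```text
shift [ 4.  -3.   0.1] turn [-0.  -0.  -1.8] t 0.35invalid input
```

```bash
python3 -m pendant '[{"x":0.25,"y":-0.19,"z":0,"rx":0,"ry":0,"rz":-0.23,"jaw":0},{"x":0.5,"y":-0.38,"z":0,"rx":0,"ry":0,"rz":-0.46,"jaw":0},{"x":0.75,"y":-0.56,"z":0,"rx":0,"ry":0,"rz":-0.68,"jaw":0},{"x":1,"y":-0.75,"z":0,"rx":0,"ry":0,"rz":-0.9,"jaw":0},{"x":1,"y":-0.75,"z":0,"rx":0,"ry":0,"rz":-0.9,"jaw":0}]'; python3 delta.py 622 0 220 1.672
```

```text
t: 0.98
eef_pos: [291.6, -446.2, 405.1]
tcp_rot: [3.141, -0.0, 1.001]
ft_force: [-0.2, -0.1, -0.1]
opening: 0.532
shift [3.7 0.3 0.1] turn [ 0.  -0.  -0.9] t 0.975
```

```bash
sed -i 's/^print("shift"/np.set_printoptions(precision=3,suppress=True)\n&/' delta.py; python3 -m pendant '[{"x":0.3,"y":0.02,"z":0,"rx":0,"ry":0,"rz":-0.21,"jaw":0},{"x":0.6,"y":0.05,"z":0,"rx":0,"ry":0,"rz":-0.43,"jaw":0},{"x":0.9,"y":0.07,"z":0,"rx":0,"ry":0,"rz":-0.65,"jaw":0},{"x":1,"y":0.08,"z":0,"rx":0,"ry":0,"rz":-0.854,"jaw":0},{"x":1,"y":0.08,"z":0,"rx":0,"ry":0,"rz":-0.854,"jaw":0}]'; python3 delta.py 622 0 165 1.672
```

```text
t: 1.6
eef_pos: [382.0, -328.9, 404.8]
tcp_rot: [3.141, 0.0, 1.666]
ft_force: [-0.8, 0.2, 0.9]
opening: 0.023
shift [2.03  1.802 0.458] turn [ 0.     0.001 -0.007] t 1.6
```

```bash
python3 -m pendant '[{"x":0.28,"y":0.25,"z":0,"rx":0,"ry":0,"rz":0,"jaw":0},{"x":0.56,"y":0.5,"z":0,"rx":0,"ry":0,"rz":0,"jaw":0},{"x":0.84,"y":0.75,"z":0,"rx":0,"ry":0,"rz":0,"jaw":0},{"x":1,"y":0.9,"z":0,"rx":0,"ry":0,"rz":0,"jaw":0}]'; python3 -m pendant '[{"x":0.28,"y":0.25,"z":0,"rx":0,"ry":0,"rz":0,"jaw":0},{"x":0.56,"y":0.5,"z":0.1,"rx":0,"ry":0,"rz":0,"jaw":0},{"x":0.8,"y":0.7,"z":0.2,"rx":0,"ry":0,"rz":0,"jaw":0},{"x":0.95,"y":0.88,"z":0.3,"rx":0,"ry":0,"rz":-0.007,"jaw":0},{"x":0.95,"y":0.88,"z":0.4,"rx":0,"ry":0,"rz":-0.007,"jaw":0},{"x":0.95,"y":0.88,"z":0.4,"rx":0,"ry":0,"rz":-0.007,"jaw":0}]'; python3 delta.py 622 0 160 1.672; python3 - <<'E'
from h import *
snap("top","t2.png",(150,100,470,300),2.5); snap("scene","s2.png",(250,80,490,260),3.3)
E
```

```text
t: 2.1
eef_pos: [502.6, -166.0, 404.7]
tcp_rot: [3.141, 0.0, 1.662]
ft_force: [0.5, 0.3, -0.7]
opening: 0.006
t: 2.85
eef_pos: [619.0, -13.3, 343.4]
tcp_rot: [-3.139, -0.0, 1.669]
ft_force: [0.1, 0.5, 0.9]
opening: 0.003
shift [0.086 0.029 0.082] turn [-0.003 -0.    -0.003] t 2.85
```

View pics/t2.png

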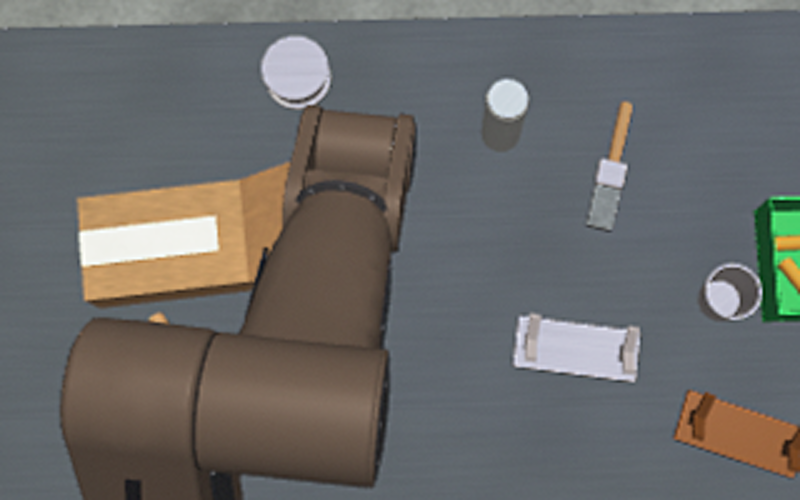

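View pics/s2.png

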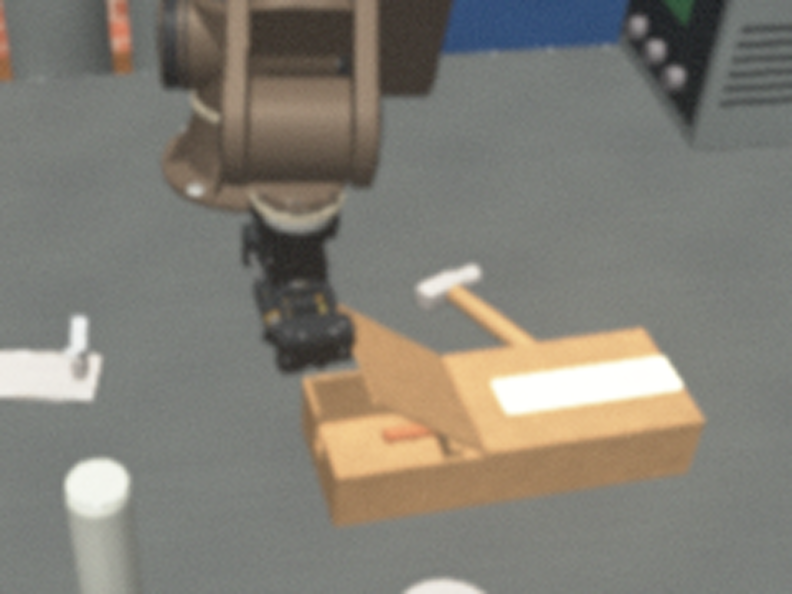

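```bash
python3 -m pendant '[{"x":0.15,"y":0.02,"z":0.09,"rx":0,"ry":0,"rz":0,"jaw":0},{"x":0.3,"y":0.02,"z":0.09,"rx":0,"ry":0,"rz":0,"jaw":0},{"x":0.46,"y":0.02,"z":0.04,"rx":0,"ry":0,"rz":0,"jaw":0},{"x":0.6,"y":0.02,"z":-0.01,"rx":0,"ry":0,"rz":0,"jaw":0},{"x":0.74,"y":0.02,"z":-0.06,"rx":0,"ry":0,"rz":0,"jaw":0},{"x":0.88,"y":0.02,"z":-0.11,"rx":0,"ry":0,"rz":0,"jaw":0},{"x":1,"y":0.02,"z":-0.12,"rx":0,"ry":0,"rz":0,"jaw":0}]';  python3 - <<'E'
from h import *
s=env.state();print(w2c(s["eef_pos"]),s["eef_pos"][2]-190)
snap("scene","s3.png",(250,80,490,260),3.3)
E
```

```text
t: 3.82
eef_pos: [606.8, 139.1, 363.3]
tcp_rot: [3.141, 0.0, 1.673]
ft_force: [0.2, 0.0, 0.3]
opening: 0.007
[ 10.2  -1.2 363.3] 173.29245499175653
```

View pics/s3.png

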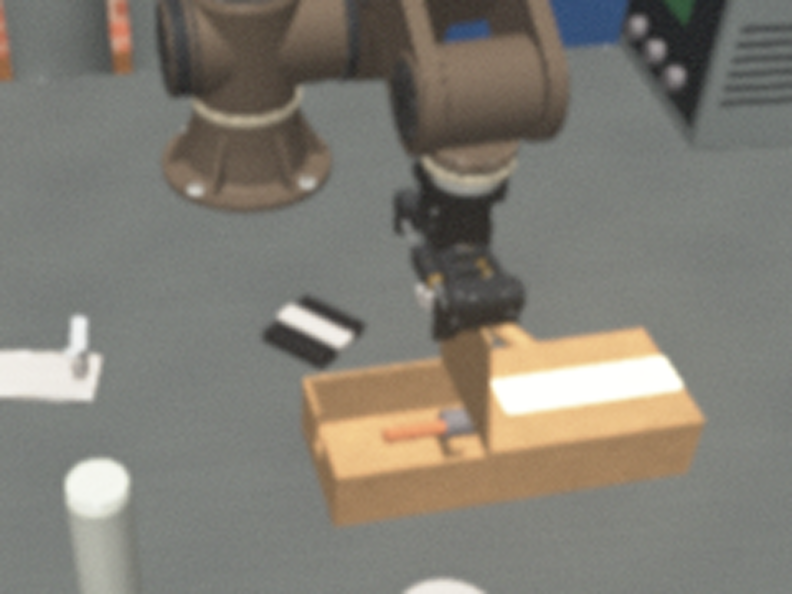

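The flap is now near upright, so I'll keep pushing it back.

```bash
python3 -m pendant '[{"x":0.13,"y":0,"z":0.0,"rx":0,"ry":0,"rz":0,"jaw":0},{"x":0.26,"y":0,"z":0,"rx":0,"ry":0,"rz":0,"jaw":0},{"x":0.38,"y":0,"z":0.03,"rx":0,"ry":0,"rz":0,"jaw":0},{"x":0.5,"y":0,"z":0.07,"rx":0,"ry":0,"rz":0,"jaw":0},{"x":0.62,"y":0,"z":0.11,"rx":0,"ry":0,"rz":0,"jaw":0},{"x":0.74,"y":0,"z":0.14,"rx":0,"ry":0,"rz":0,"jaw":0},{"x":0.82,"y":0,"z":0.14,"rx":0,"ry":0,"rz":0,"jaw":0},{"x":0.82,"y":0,"z":0.14,"rx":0,"ry":0,"rz":0,"jaw":0}]';  python3 - <<'E'
from h import *
s=env.state();print(w2c(s["eef_pos"]),s["eef_pos"][2]-190)
snap("scene","s4.png",(250,80,490,260),3.3)
E
```

```text
t: 4.88
eef_pos: [594.3, 260.8, 341.7]
tcp_rot: [3.141, 0.0, 1.674]
ft_force: [0.3, 0.8, -0.1]
opening: 0.003
[-112.1   -1.3  341.7] 151.7241872265114
```

View pics/s4.png

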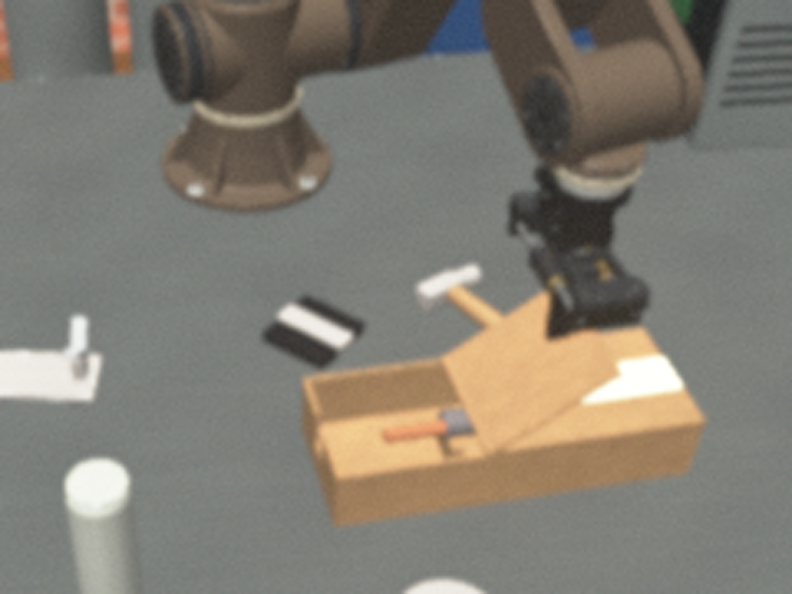

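```bash
python3 -m pendant '[{"x":-0.1,"y":0,"z":-0.05,"rx":0,"ry":0,"rz":0,"jaw":0},{"x":-0.4,"y":0,"z":-0.05,"rx":0,"ry":0,"rz":0,"jaw":0.6},{"x":-0.7,"y":0,"z":-0.05,"rx":0,"ry":0,"rz":0,"jaw":0.6},{"x":-1,"y":0,"z":-0.05,"rx":0,"ry":0,"rz":0,"jaw":0.6},{"x":-1,"y":0,"z":-0.05,"rx":0,"ry":0,"rz":0,"jaw":0.6}]';  python3 - <<'E'
from h import *
s=env.state();print(w2c(s["eef_pos"]),s["eef_pos"][2]-190)
c=snap("scene","s5.png",(325,130,475,250),5.3)
snap("wrist","w5.png")
for p in ((388,433),(318,428)): print(w2c(onz(c,np.array(p)/3.3+[250,80]-.35,48)[0]))
print(c2w(42,0,46))
E
python3 delta.py $(python3 -c "
from h import *
p=c2w(40,0,46);print(p[0],p[1],p[2])") 1.672
```

```text
t: 5.55
eef_pos: [610.1, 106.8, 350.0]
tcp_rot: [3.141, 0.001, 1.668]
ft_force: [0.6, 0.6, 0.8]
opening: 0.372
[ 42.7  -1.2 350. ] 159.97399892653704
[59.6 -0.4 48. ]
[130.5 -22.8  48. ]
[611.1 107.6  46. ]
shift [-0.     0.007  0.885] turn [ 0.001  0.    -0.002] t 5.65
```

View pics/s5.png

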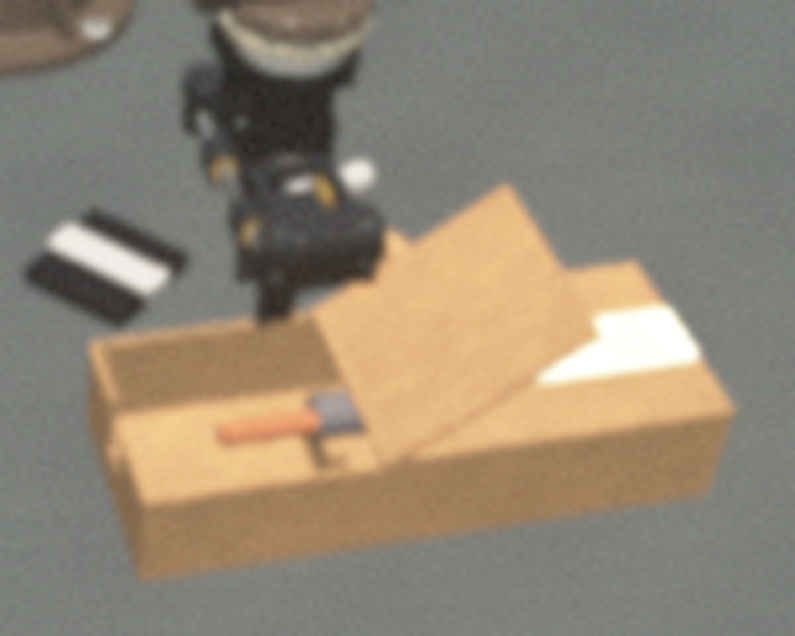

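View pics/w5.png

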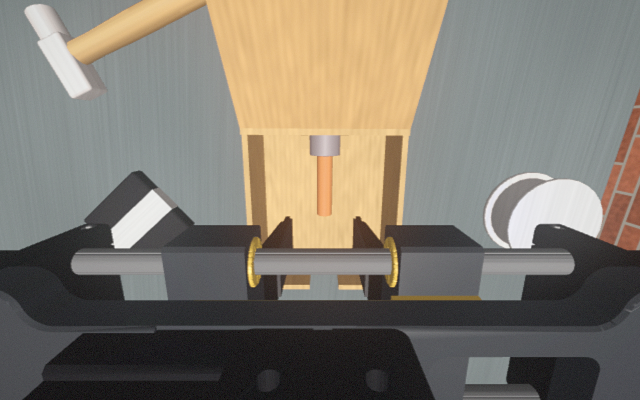

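```bash
python3 -m pendant '[{"x":0,"y":0.007,"z":0.3,"rx":0,"ry":0,"rz":0,"jaw":0.6},{"x":0,"y":0.007,"z":0.6,"rx":0,"ry":0,"rz":0,"jaw":0.6},{"x":0,"y":0.007,"z":0.8,"rx":0,"ry":0,"rz":0,"jaw":0.6},{"x":0,"y":0.007,"z":0.885,"rx":0,"ry":0,"rz":0,"jaw":0.6},{"x":0,"y":0.007,"z":0.885,"rx":0,"ry":0,"rz":0,"jaw":0.6},{"x":0,"y":0.007,"z":0.885,"rx":0,"ry":0,"rz":0,"jaw":0},{"x":0,"y":0.007,"z":0.885,"rx":0,"ry":0,"rz":0,"jaw":0},{"x":0,"y":0.007,"z":0.885,"rx":0,"ry":0,"rz":0,"jaw":0},{"x":0,"y":0.007,"z":0.885,"rx":0,"ry":0,"rz":0,"jaw":0}]';  python3 - <<'E'
from h import *
s=env.state();print(w2c(s["eef_pos"]),s["eef_pos"][2]-171,s["opening"]*95)
snap("wrist","w6.png")
E
```

```text
t: 6.78
eef_pos: [610.8, 110.8, 216.8]
tcp_rot: [3.141, 0.0, 1.673]
ft_force: [-0.7, -1.2, -1.0]
opening: 0.237
[ 38.8   0.  216.8] 45.781536237314214 22.513456987293555
```

View pics/w6.png

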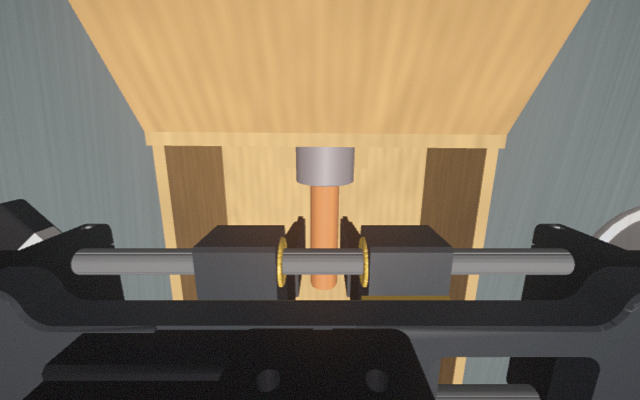

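```bash
python3 -m pendant '[{"x":0,"y":0,"z":0,"rx":0,"ry":0,"rz":0,"jaw":0},{"x":0,"y":0,"z":0,"rx":0,"ry":0,"rz":0,"jaw":0},{"x":0,"y":0,"z":0,"rx":0,"ry":0,"rz":0,"jaw":0},{"x":-0.12,"y":0,"z":0,"rx":0,"ry":0,"rz":0,"jaw":0},{"x":-0.24,"y":0,"z":0,"rx":0,"ry":0,"rz":0,"jaw":0},{"x":-0.36,"y":0,"z":0,"rx":0,"ry":0,"rz":0,"jaw":0},{"x":-0.46,"y":0,"z":0,"rx":0,"ry":0,"rz":0,"jaw":0},{"x":-0.46,"y":0,"z":0,"rx":0,"ry":0,"rz":0,"jaw":0}]';  python3 - <<'E'
from h import *
s=env.state();print(w2c(s["eef_pos"]),s["eef_pos"][2]-171,s["opening"]*95)
snap("wrist","w7.png")
E
```

```text
t: 7.82
eef_pos: [618.0, 40.6, 216.4]
tcp_rot: [-3.142, 0.0, 1.671]
ft_force: [-0.6, -0.5, -0.8]
opening: 0.159
[109.3   0.1 216.4] 45.40351797115957 15.077648323663118
```

View pics/w7.png

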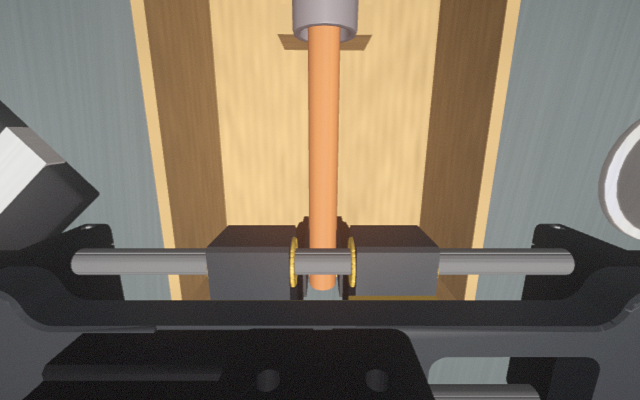

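```bash
python3 -m pendant '[{"x":0,"y":0,"z":0,"rx":0,"ry":0,"rz":0,"jaw":0.35},{"x":0,"y":0,"z":0,"rx":0,"ry":0,"rz":0,"jaw":0.35},{"x":0.27,"y":0,"z":0,"rx":0,"ry":0,"rz":0,"jaw":0.35},{"x":0.54,"y":0,"z":0,"rx":0,"ry":0,"rz":0,"jaw":0.35},{"x":0.54,"y":0,"z":0,"rx":0,"ry":0,"rz":0,"jaw":0.35},{"x":0.54,"y":0,"z":0,"rx":0,"ry":0,"rz":0,"jaw":0},{"x":0.54,"y":0,"z":0,"rx":0,"ry":0,"rz":0,"jaw":0},{"x":0.54,"y":0,"z":0,"rx":0,"ry":0,"rz":0,"jaw":0},{"x":0.54,"y":0,"z":0,"rx":0,"ry":0,"rz":0,"jaw":0}]';  python3 - <<'E'
from h import *
s=env.state();print(w2c(s["eef_pos"]),s["eef_pos"][2]-171,s["opening"]*95)
snap("wrist","w8.png");snap("scene","s8.png",(325,130,475,250),5.3)
E
```

```text
t: 9.0
eef_pos: [609.7, 122.2, 216.5]
tcp_rot: [3.141, 0.0, 1.672]
ft_force: [0.1, -1.2, -0.1]
opening: 0.165
[ 27.4   0.  216.5] 45.4747431505408 15.721350423667877
```

View pics/w8.png

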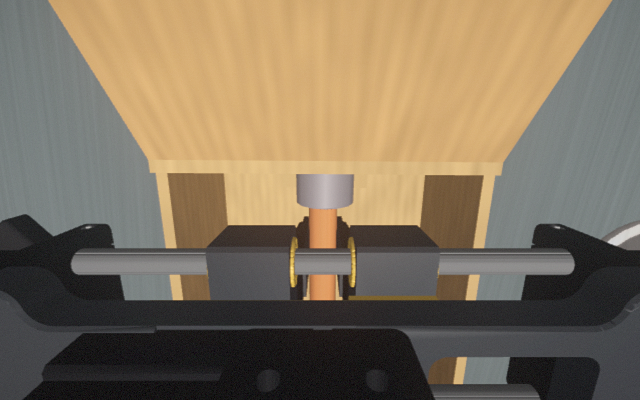

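View pics/s8.png

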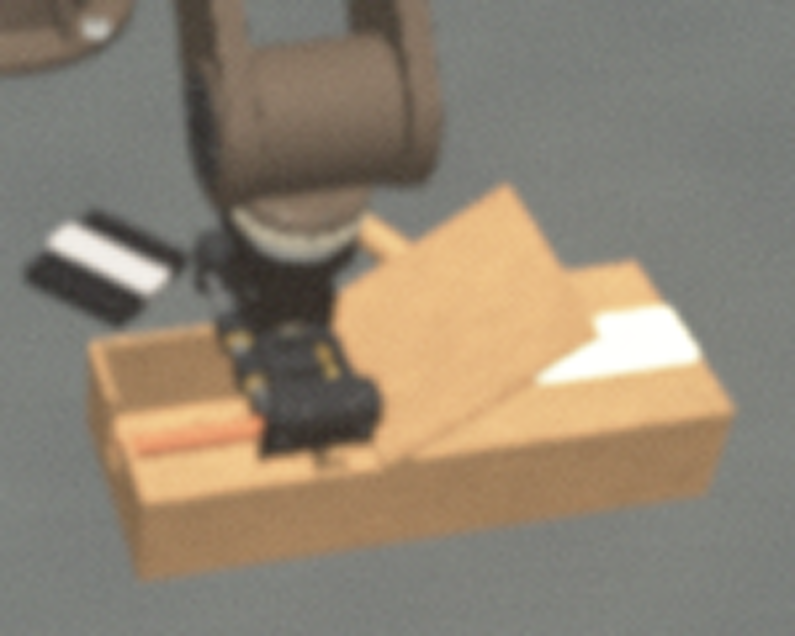

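```bash
python3 -m pendant '[{"x":0,"y":0,"z":-0.015,"rx":0,"ry":0,"rz":0,"jaw":0},{"x":0,"y":0,"z":-0.015,"rx":0,"ry":0,"rz":0,"jaw":0},{"x":-0.12,"y":0,"z":-0.015,"rx":0,"ry":0,"rz":0,"jaw":0},{"x":-0.24,"y":0,"z":-0.015,"rx":0,"ry":0,"rz":0,"jaw":0},{"x":-0.36,"y":0,"z":-0.015,"rx":0,"ry":0,"rz":0,"jaw":0},{"x":-0.48,"y":0,"z":-0.015,"rx":0,"ry":0,"rz":0,"jaw":0},{"x":-0.54,"y":0,"z":-0.015,"rx":0,"ry":0,"rz":0,"jaw":0},{"x":-0.54,"y":0,"z":-0.015,"rx":0,"ry":0,"rz":0,"jaw":0}]';  python3 - <<'E'
from h import *
s=env.state();print(w2c(s["eef_pos"]),s["eef_pos"][2]-171,s["opening"]*95)
snap("wrist","w9.png");snap("scene","s9.png",(300,130,450,250),5.3)
E
```

```text
t: 10.1
eef_pos: [617.9, 41.4, 218.7]
tcp_rot: [-3.142, 0.0, 1.672]
ft_force: [0.5, 1.2, -1.4]
opening: 0.16
[108.5   0.1 218.7] 47.68642030810469 15.164271966254116
```

View pics/s9.png

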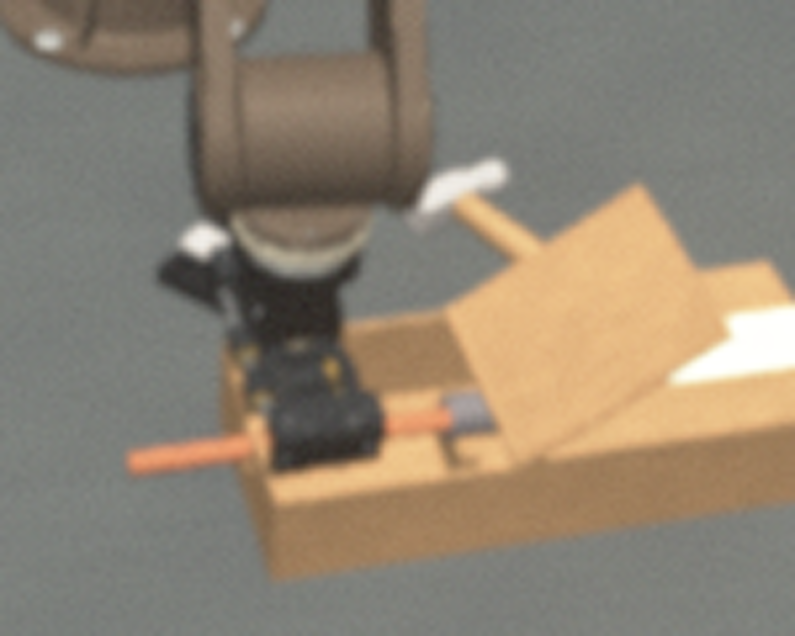

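```bash
python3 -m pendant '[{"x":0,"y":0,"z":0.012,"rx":0,"ry":0,"rz":0,"jaw":0.35},{"x":0,"y":0,"z":0.012,"rx":0,"ry":0,"rz":0,"jaw":0.35},{"x":0.27,"y":0,"z":0.012,"rx":0,"ry":0,"rz":0,"jaw":0.35},{"x":0.53,"y":0,"z":0.012,"rx":0,"ry":0,"rz":0,"jaw":0.35},{"x":0.53,"y":0,"z":0.012,"rx":0,"ry":0,"rz":0,"jaw":0.35},{"x":0.53,"y":0,"z":0.012,"rx":0,"ry":0,"rz":0,"jaw":0},{"x":0.53,"y":0,"z":0.012,"rx":0,"ry":0,"rz":0,"jaw":0},{"x":0.53,"y":0,"z":0.012,"rx":0,"ry":0,"rz":0,"jaw":0},{"x":0.53,"y":0,"z":0.012,"rx":0,"ry":0,"rz":0,"jaw":0}]';  python3 - <<'E'
from h import *
s=env.state();print(w2c(s["eef_pos"]),s["eef_pos"][2]-171,s["opening"]*95)
c=snap("scene","s10.png",(300,130,450,250),5.3)
E
```

```text
t: 11.32
eef_pos: [609.9, 120.7, 216.9]
tcp_rot: [3.141, 0.0, 1.672]
ft_force: [0.3, -1.3, 0.2]
opening: 0.161
[ 28.9   0.  216.9] 45.93386665788296 15.333859800395652
```

View pics/s10.png

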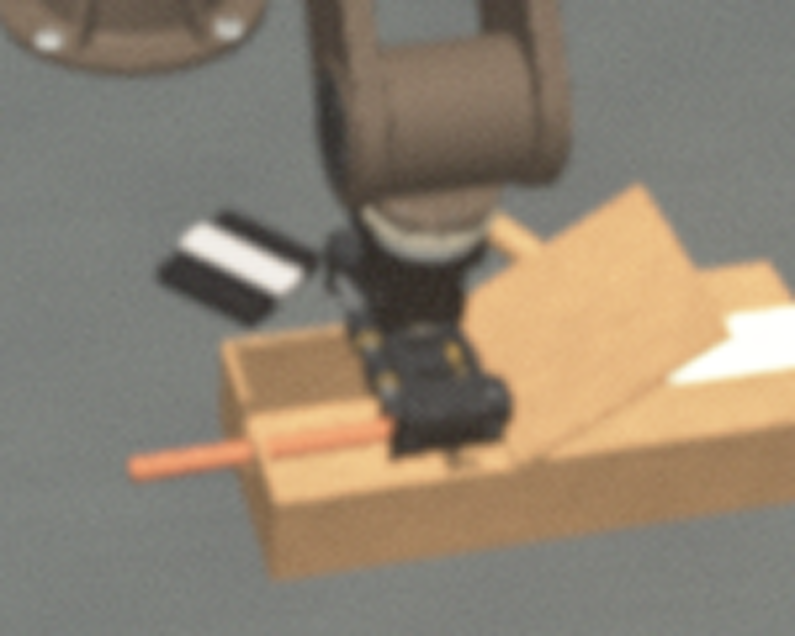

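```bash
python3 - <<'E'
from h import *
c=env.read_camera("scene");print(w2c(onz(c,np.array([130,467])/5.3+[300,130]-.4,45)[0]))
E
python3 -m pendant '[{"x":0,"y":0,"z":-0.012,"rx":0,"ry":0,"rz":0,"jaw":0},{"x":0,"y":0,"z":-0.012,"rx":0,"ry":0,"rz":0,"jaw":0},{"x":-0.12,"y":0,"z":-0.012,"rx":0,"ry":0,"rz":0,"jaw":0},{"x":-0.24,"y":0,"z":-0.012,"rx":0,"ry":0,"rz":0,"jaw":0},{"x":-0.36,"y":0,"z":-0.012,"rx":0,"ry":0,"rz":0,"jaw":0},{"x":-0.48,"y":0,"z":-0.012,"rx":0,"ry":0,"rz":0,"jaw":0},{"x":-0.55,"y":0,"z":-0.012,"rx":0,"ry":0,"rz":0,"jaw":0},{"x":-0.55,"y":0,"z":-0.012,"rx":0,"ry":0,"rz":0,"jaw":0}]';  python3 - <<'E'
from h import *
s=env.state();print(w2c(s["eef_pos"]),s["eef_pos"][2]-171,s["opening"]*95)
snap("wrist","w11.png");snap("scene","s11.png",(280,130,430,250),5.3)
E
```

```text
[213.5  -1.4  45. ]
t: 12.42
eef_pos: [618.2, 38.3, 218.7]
tcp_rot: [3.142, 0.0, 1.672]
ft_force: [0.0, 0.3, -1.9]
opening: 0.161
[111.7   0.1 218.7] 47.70481368155578 15.3248162095632
```

View pics/s11.png

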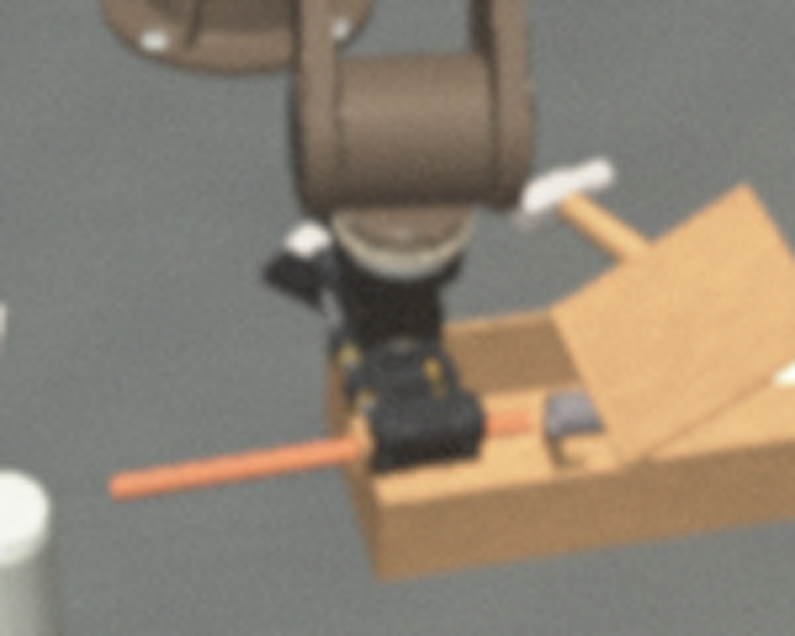

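View pics/w11.png

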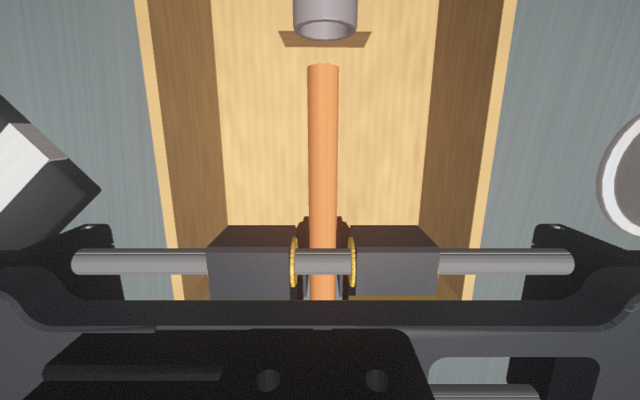

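```bash
python3 -m pendant '[{"x":0,"y":0,"z":-0.15,"rx":0,"ry":0,"rz":0,"jaw":0},{"x":0,"y":0,"z":-0.35,"rx":0,"ry":0,"rz":0,"jaw":0},{"x":0,"y":0,"z":-0.55,"rx":0,"ry":0,"rz":0,"jaw":0},{"x":0,"y":0,"z":-0.7,"rx":0,"ry":0,"rz":0,"jaw":0},{"x":0,"y":0,"z":-0.7,"rx":0,"ry":0,"rz":0,"jaw":0}]';  python3 - <<'E'
from h import *
s=env.state();print(w2c(s["eef_pos"]),s["eef_pos"][2]-171,s["opening"]*95)
snap("wrist","w12.png");c=snap("scene","s12.png",(280,130,430,250),5.3);snap("top","t12.png",(150,120,450,300),2.6)
print(w2c(onz(c,np.array([112,487])/5.3+[280,130]-.4,48)[0]))
E
python3 delta.py 436.2 -272.4 153 1.428
```

```text
t: 13.15
eef_pos: [618.1, 39.9, 325.1]
tcp_rot: [3.139, 0.0, 1.674]
ft_force: [-0.6, 0.3, -2.2]
opening: 0.16
[110.1   0.1 325.1] 154.11776175841533 15.176729405670812
[295.9   2.6  48. ]
shift [-1.945 -1.418 -0.008] turn [-0.002  0.     0.312] t 13.3
```

View pics/s12.png

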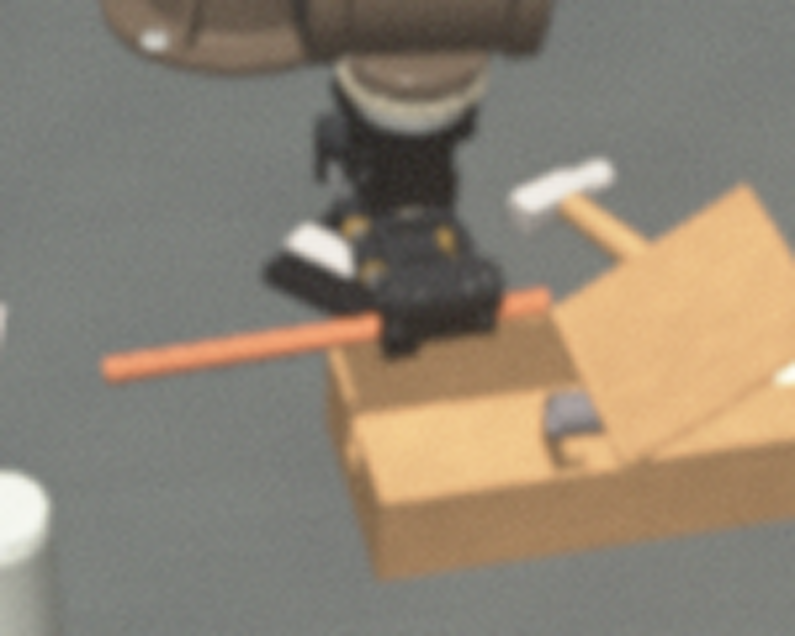

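View pics/t12.png

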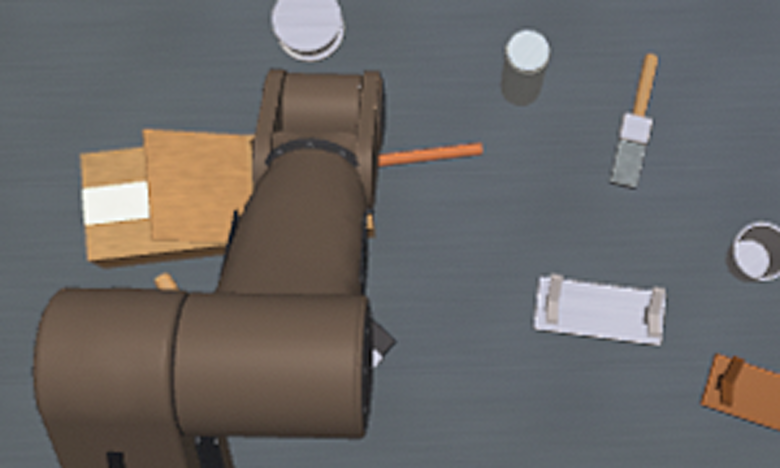

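```bash
python3 - <<'E'
from h import *
s=env.read_camera("scene")
for p in ((105,370),(549,297)):
    o,d=ray(s,np.array(p)/5.3+[280,130]-.4); d=d[0]; k=(0-(o-O)@V)/(d@V); print(w2c(o+k*d))
E
python3 -m pendant '[{"x":-0.2,"y":-0.15,"z":0,"rx":0,"ry":0,"rz":0,"jaw":0},{"x":-0.4,"y":-0.3,"z":0,"rx":0,"ry":0,"rz":0.06,"jaw":0},{"x":-0.6,"y":-0.45,"z":0,"rx":0,"ry":0,"rz":0.12,"jaw":0},{"x":-0.8,"y":-0.58,"z":0,"rx":0,"ry":0,"rz":0.18,"jaw":0},{"x":-0.95,"y":-0.69,"z":0,"rx":0,"ry":0,"rz":0.25,"jaw":0},{"x":-1,"y":-0.73,"z":0,"rx":0,"ry":0,"rz":0.31,"jaw":0}]'; python3 delta.py 436.2 -272.4 125 1.428
```

```text
[294.6   0.  149.2]
[ 13.2  -0.  157.6]
t: 14.1
eef_pos: [523.9, -122.2, 323.0]
tcp_rot: [-3.14, -0.0, 1.426]
ft_force: [-0.1, 0.6, -1.0]
opening: 0.163
shift [-1.075 -0.434  0.18 ] turn [-0.002 -0.    -0.003] t 14.1
```

```bash
python3 -m pendant '[{"x":-0.2,"y":-0.09,"z":0,"rx":0,"ry":0,"rz":0,"jaw":0},{"x":-0.4,"y":-0.18,"z":0,"rx":0,"ry":0,"rz":0,"jaw":0},{"x":-0.6,"y":-0.27,"z":0,"rx":0,"ry":0,"rz":0,"jaw":0},{"x":-0.8,"y":-0.35,"z":0,"rx":0,"ry":0,"rz":0,"jaw":0},{"x":-0.93,"y":-0.41,"z":0,"rx":0,"ry":0,"rz":0,"jaw":0},{"x":-1,"y":-0.43,"z":0,"rx":0,"ry":0,"rz":0,"jaw":0},{"x":-1,"y":-0.434,"z":0.1,"rx":0,"ry":0,"rz":0,"jaw":0},{"x":-1,"y":-0.434,"z":0.15,"rx":0,"ry":0,"rz":0,"jaw":0}]'; python3 delta.py 436.2 -272.4 90 1.428; python3 - <<'E'
from h import *
snap("wrist","w13.png");c=snap("scene","s13.png",(170,140,320,240),5.3);snap("top","t13.png",(320,180,470,290),5.3)
E
```

```text
t: 15.1
eef_pos: [439.1, -259.8, 299.8]
tcp_rot: [-3.14, -0.001, 1.43]
ft_force: [0.3, -0.0, -0.9]
opening: 0.16
shift [-0.086 -0.007  0.259] turn [-0.002 -0.001  0.002] t 15.1
```

View pics/w13.png

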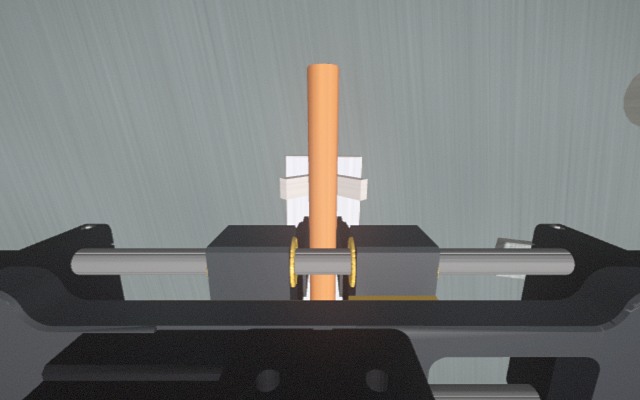

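View pics/s13.png

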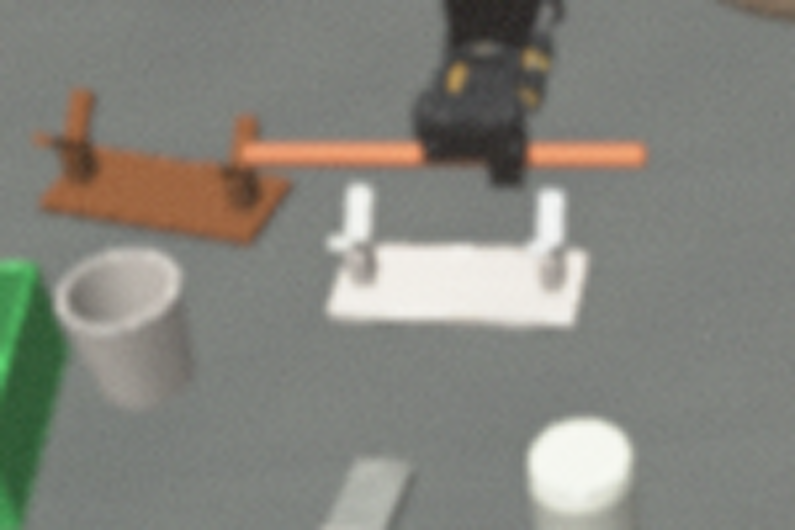

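View pics/t13.png

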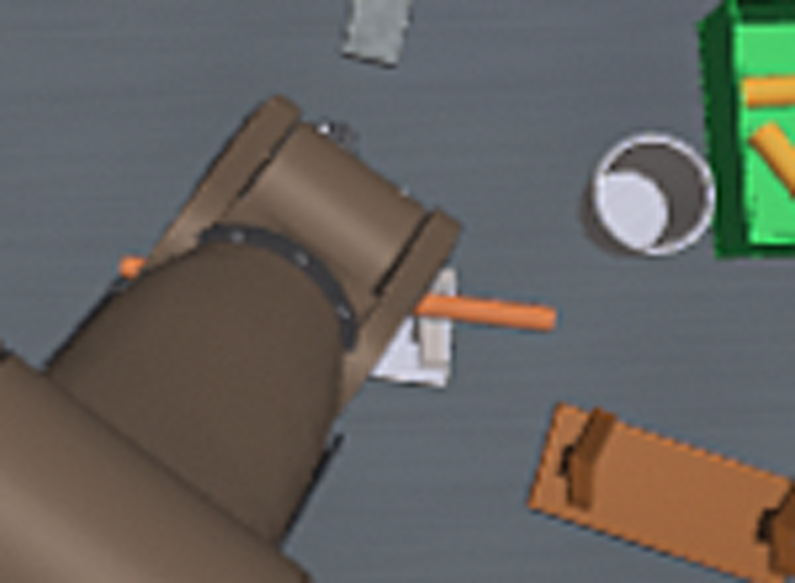

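```bash
python3 - <<'E'
from h import *
c=env.read_camera("top");s=env.read_camera("scene")
E_=onz(c,np.array([[555,319],[121,267]])/5.3+[320,180]-.4,128); m=E_.mean(0); d=E_[0]-E_[1]
print("rod ends",E_,m,np.linalg.norm(d),np.arctan2(d[1],d[0]))
st=env.state();g=st["eef_pos"]
print("offset from grasp", m-g, "centre after (-13mm along)")
F=onz(s,np.array([[241,154],[645,154]])/5.3+[170,140]-.4,128);print("scene",F,F.mean(0))
Z=onz(s,np.array([[345,244],[588,250],[576,325],[327,322]])/5.3+[170,140]-.4,10);print("rest scene",Z.mean(0),Z)
E
```

```text
rod ends [[ 411.9 -442.8  128. ]
 [ 452.1 -164.4  128. ]] [ 432.  -303.6  128. ] 281.26586075236486 -1.7140410564906756
offset from grasp [  -7.2  -43.4 -173.2] centre after (-13mm along)
scene [[ 417.2 -444.5  128. ]
 [ 447.6 -165.5  128. ]] [ 432.4 -305.   128. ]
rest scene [ 436.6 -309.2   10. ] [[ 382.3 -396.1   10. ]
 [ 408.5 -214.7   10. ]
 [ 488.7 -224.    10. ]
 [ 466.8 -402.    10. ]]
```

```bash
python3 -m pendant '[{"x":-0.08,"y":-0.005,"z":0.02,"rx":0,"ry":0,"rz":0,"jaw":0},{"x":-0.08,"y":-0.005,"z":0.12,"rx":0,"ry":0,"rz":0,"jaw":0},{"x":-0.08,"y":-0.005,"z":0.22,"rx":0,"ry":0,"rz":0,"jaw":0},{"x":-0.08,"y":-0.005,"z":0.32,"rx":0,"ry":0,"rz":0,"jaw":0},{"x":-0.08,"y":-0.005,"z":0.4,"rx":0,"ry":0,"rz":0,"jaw":0},{"x":-0.08,"y":-0.005,"z":0.44,"rx":0,"ry":0,"rz":0,"jaw":0},{"x":-0.08,"y":-0.005,"z":0.46,"rx":0,"ry":0,"rz":0,"jaw":0},{"x":-0.08,"y":-0.005,"z":0.46,"rx":0,"ry":0,"rz":0,"jaw":0}]'; python3 delta.py 436.2 -272.4 56 1.428; python3 - <<'E'
from h import *
snap("wrist","w14.png");c=snap("scene","s14.png",(170,140,320,240),5.3)
E
```

```text
t: 16.35
eef_pos: [436.5, -272.3, 232.3]
tcp_rot: [3.141, 0.0, 1.429]
ft_force: [0.4, -0.4, -1.8]
opening: 0.161
shift [-0.001 -0.002  0.035] turn [0.    0.    0.002] t 16.35
```

View pics/w14.png

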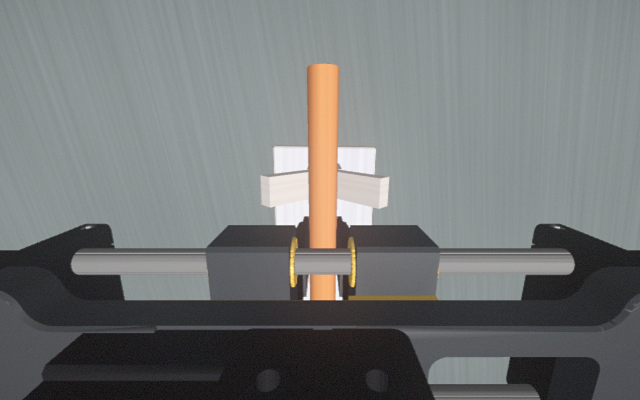

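View pics/s14.png

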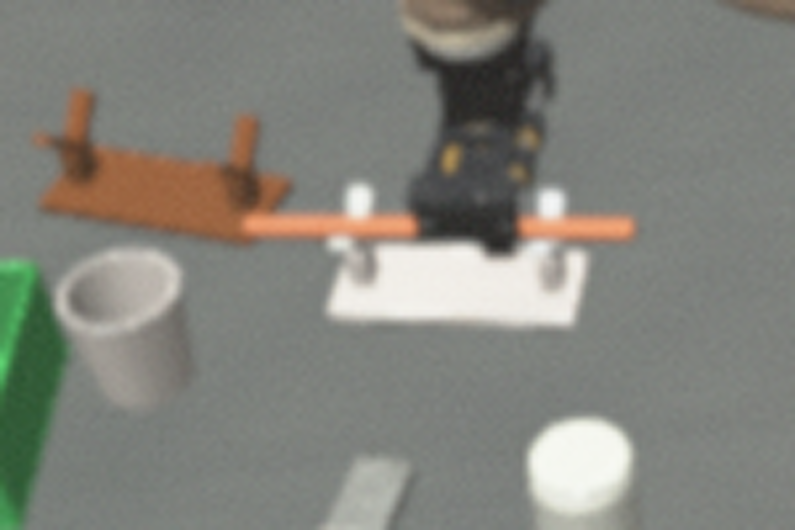

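```bash
python3 -m pendant '[{"x":0,"y":0,"z":0.015,"rx":0,"ry":0,"rz":0,"jaw":0},{"x":0,"y":0,"z":0.025,"rx":0,"ry":0,"rz":0,"jaw":0},{"x":0,"y":0,"z":0.03,"rx":0,"ry":0,"rz":0,"jaw":0},{"x":0,"y":0,"z":0.03,"rx":0,"ry":0,"rz":0,"jaw":0}]'
```

```text
t: 16.95
eef_pos: [436.6, -272.3, 228.0]
tcp_rot: [3.141, 0.0, 1.429]
ft_force: [1.5, 0.7, 3.9]
opening: 0.161
```

The force reading shows contact at grasp height 57 mm, so I'll release.

```bash
python3 -m pendant '[{"x":0,"y":0,"z":0,"rx":0,"ry":0,"rz":0,"jaw":0.2},{"x":0,"y":0,"z":0,"rx":0,"ry":0,"rz":0,"jaw":0.35},{"x":0,"y":0,"z":0,"rx":0,"ry":0,"rz":0,"jaw":0.5},{"x":0,"y":0,"z":0,"rx":0,"ry":0,"rz":0,"jaw":0.5},{"x":0,"y":0,"z":0,"rx":0,"ry":0,"rz":0,"jaw":0.5},{"x":0,"y":0,"z":0,"rx":0,"ry":0,"rz":0,"jaw":0.5}]'; python3 -m pendant '[{"x":0,"y":0,"z":-0.1,"rx":0,"ry":0,"rz":0,"jaw":0.5},{"x":0,"y":0,"z":-0.3,"rx":0,"ry":0,"rz":0,"jaw":0.5},{"x":0,"y":0,"z":-0.6,"rx":0,"ry":0,"rz":0,"jaw":0.5},{"x":0,"y":0,"z":-0.9,"rx":0,"ry":0,"rz":0,"jaw":0.5},{"x":0,"y":0,"z":-1,"rx":0,"ry":0,"rz":0,"jaw":0.5}]'
python3 -m pendant '[{"x":0.3,"y":-0.1,"z":0,"rx":0,"ry":0,"rz":0,"jaw":0.5},{"x":0.6,"y":-0.1,"z":0,"rx":0,"ry":0,"rz":0,"jaw":0.5},{"x":0.9,"y":-0.1,"z":0,"rx":0,"ry":0,"rz":0,"jaw":0.5},{"x":1,"y":-0.1,"z":0,"rx":0,"ry":0,"rz":0,"jaw":0.5},{"x":1,"y":-0.1,"z":0,"rx":0,"ry":0,"rz":0,"jaw":0.5}]'
python3 - <<'E'
from h import *
snap("scene","s15.png",(170,120,470,290),2.6);snap("top","t15.png");snap("scene","s15b.png",(170,140,320,240),5.3)
E
```

```text
t: 17.7
eef_pos: [436.5, -272.3, 227.7]
tcp_rot: [-3.142, 0.0, 1.429]
ft_force: [0.1, 0.6, -0.0]
opening: 0.5
t: 18.32
eef_pos: [436.3, -272.1, 381.1]
tcp_rot: [3.138, 0.002, 1.43]
ft_force: [-0.1, -0.1, -0.1]
opening: 0.498
t: 18.95
eef_pos: [442.9, -121.3, 377.7]
tcp_rot: [-3.142, 0.0, 1.431]
ft_force: [-0.0, 0.1, 0.6]
opening: 0.499
```

View pics/s15.png

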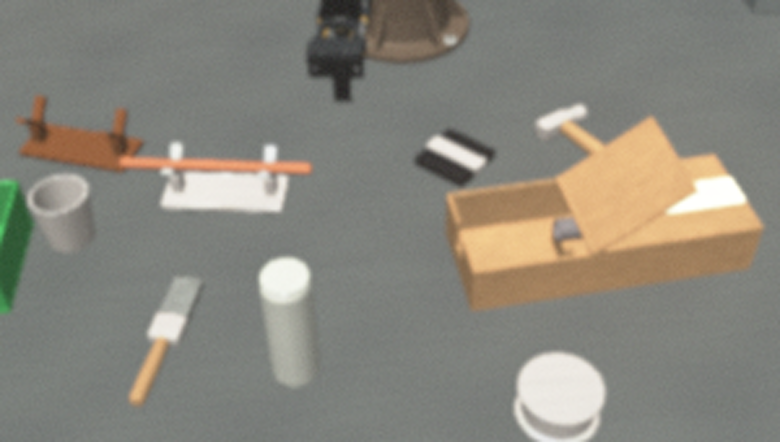

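View pics/t15.png

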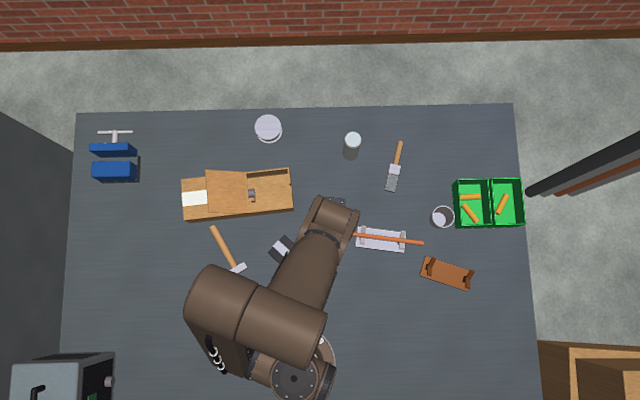

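View pics/s15b.png

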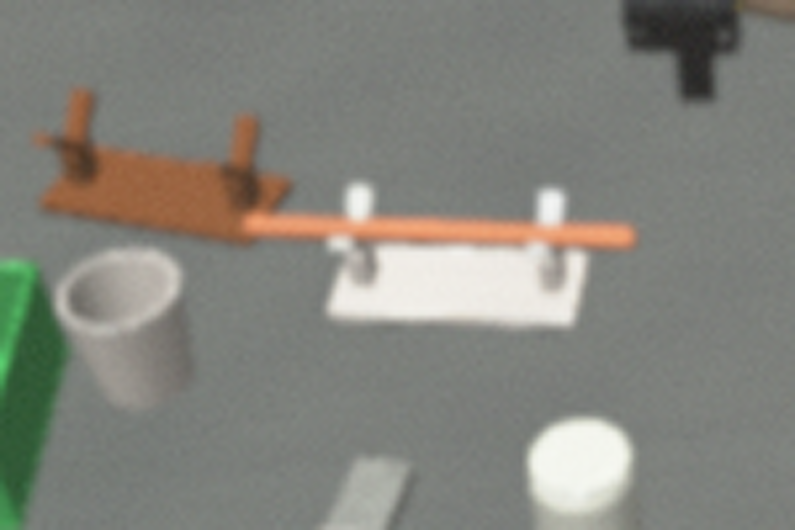

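```bash
python3 - <<'E'
from h import *
c=env.read_camera("top");s=env.read_camera("scene")
im=c["img"].astype(int); m=((im[...,0]-im[...,2]>70)&(im[...,0]>150)).astype(np.uint8); m[:220]=0;m[250:]=0;m[:,:340]=0;m[:,430:]=0
p=np.argwhere(m)[:,::-1]; print(p.min(0),p.max(0),len(p))
vx,vy,x0,y0=cv2.fitLine(p.astype(np.float32),cv2.DIST_L2,0,.01,.01).ravel()
t=(p-[x0,y0])@[vx,vy]; e=np.array([[x0+vx*t.max(),y0+vy*t.max()],[x0+vx*t.min(),y0+vy*t.min()]])
E1=onz(c,e,56);d=E1[0]-E1[1];print(E1,E1.mean(0),np.linalg.norm(d),np.arctan2(d[1],d[0]))
F=onz(s,np.array([[244,223],[634,238]])/5.3+[170,140]-.4,56);d=F[0]-F[1];print(F,F.mean(0),np.linalg.norm(d),np.arctan2(d[1],d[0]))
print(env.state()["t"])
E
```

```text
[353 233] [423 244] 251
[[ 409.  -454.2   56. ]
 [ 447.5 -205.4   56. ]] [ 428.3 -329.8   56. ] 251.70885533680465 -1.7243198972042133
[[ 405.2 -458.8   56. ]
 [ 451.7 -178.3   56. ]] [ 428.5 -318.6   56. ] 284.2505299119949 -1.7353644914954545
19.2
```

```bash
python3 - <<'E'
from h import *
s=env.read_camera("scene")
for p,y in (((652,118),-75),((694,192),75)):
    o,d=ray(s,np.array(p)/2.6+[170,120]-.4); d=d[0]; k=(y-(o-O)@V)/(d@V); q=w2c(o+k*d); print(q,np.hypot(q[0]+20,q[2]-75),np.arctan2(q[2]-75,q[0]+20))
print(env.job_done())
E
```

```text
[-147.2  -75.   160.7] 153.40288688288436 2.5486559357006833
[-140.5   75.   160.8] 147.9232975756808 2.522628270087883
the job is handed in; nothing more can be done
None
```

The rod is lying in both V saddles of the white rest, released, and I handed the job in at about 19 s of the 67 s allowed. The hand-in gives no verdict, so what follows is from my own last measurements.

- **Flap:** I pushed it back with closed fingers. It measured about 2.53 rad just before hand-in.
- **Drawing the rod:** I used three pulls of 70 to 83 mm through the notch. After the second pull the front end was about 212 mm out, with the rear still in the tube. After the third the rear was about 15 mm clear of the mouth. Then I lifted the rod out and carried it to the rest.
- **Placing:** I lowered it until the force reading showed light contact, about 4 N, at a grip height of 57 mm. Then I opened the gripper and backed well away.
- **Rod position:** The centre is about 8 to 10 mm from the rest's middle along the rod, and the direction is within 0.02 rad of the saddle line. Height was not measured directly. Assuming the 56 mm seat height, the scene view gave a rod length of 284 mm against 280.
- **Bystanders:** They looked unmoved in the last pictures; I did not measure them again.

**Disagreements:** In the final top view the arm hid the rod's rear end. That view gave a length of 252 mm and put the centre 11 mm further along than the scene view did, so I used only its front end. Just after the lift the rod also looked about 0.03 rad front-end-low in the gripper.

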